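# Dry-fit an insert in a tilted jig and hold a sanding block flush over it

### The arm

A 6-joint arm with a two-finger parallel gripper is mounted at the origin on the work surface; the furniture and walls round the work are solid. World frame = base frame: x ahead of the robot, y to its left, z up, the work surface at z = 0. Lengths are in m, angles in rad, forces in N, time in s.
With the tool pointing down it reaches from about 0.4 to 0.825 m from the base axis. Payload 7 kg.
Tool frame: the origin (TCP) lies midway between the tips of the shut fingers; the grasp point (between the pads) lies hold_point_z behind it (hold_point_z is the distance from the TCP to the grasp point, in m); z points along the fingers, y is the line along which they close (so a half turn about z gives the same grasp; the last joint's range is limited). The gripper opens to 88 mm and grips with 3 to 60 N. Pads are 19 mm wide; open, the fingers measure 130 mm over their backs; the gripper's body (78 mm by 193 mm) begins 47 mm behind the grasp point.
Start: joints at [-0.948, 0.359, 0.012, 0, -1.224, -0.288], TCP at [0.222, -0.638, 0.227] pointing down, gripper open.
Joint ranges: [-3.07, 3.07], [-1.43, 2.12], [-1.02, 1.25], [-3.03, 1.67], [-3.05, -0], [-3.03, 3.03]. Speed limits (rad/s): [2.39, 2.39, 3.01, 3.14, 3.14, 3.14].

### API

Orientations are given as [roll, pitch, yaw] about the fixed x, y, z axes, in that order (R = Rz(yaw) Ry(pitch) Rx(roll)).
In Python, from station import * gives the robot as it stands.
- The arm moves only by the tool apply_moves, never from a script. Its argument "steps" is a list of rows, each an object with "translation": the shift along the world's x, y, z scaled (see below), a list of three; "rotation": the turn, a rotation vector about the world's x, y, z scaled (see below), a list of three. A call has exactly 10 rows; each row is the pose to reach, as a shift and turn from the pose commanded when the call began; what a row does not reach only later rows make up. The controller multiplies each number of a shift by 250 mm and each number of a turn by 30 degrees. A row lasts 1/12 s, in which the tool goes at most 41.7 mm and 7.16 degrees, less where a joint would pass 70% of its speed; a pose out of reach is approached as far as the arm can. A call with a number of a shift or a turn outside -1 to 1 is refused whole. A call with a gripper value outside its range is refused whole. "jaw" is the closure, from -1 (fully open) to 1 (shut), so that 0 is half open, set as the call begins (left out, the last holds). The fingers move at their own pace and stop on an object; "newtons" is the grip in N (left out, the last holds). Time passes only in rows, so rows that repeat a pose let the fingers close, or fill a call up. It gives the time, the measured TCP pose, the force, the opening and the grip force at its end, in the units of the state.
- get_state(): the state, without advancing time (a new reading comes with each control period).
- grab_frame(name): name is "scene" or "side" or "wrist"; returns the picture (480x640x3 uint8, blue, green, red); there is no depth.
- camera_model(name): a dict with "fx", "fy", "cx", "cy" (pixels), "k1" (the pictures are not rectified: a ray, as slopes to the right and down, at radius r is drawn at 1 + k1 r^2 times it, then the intrinsics apply), "xyz" and "rotation" of the camera in the world. Camera axes: x right, y down, z forward; pixel columns grow to the right and rows downward; lengths in m; the calibration is good to about 2 mm. A picture is of the moment at which its call begins: read the wrist's pose just before it. camera_model takes no time and is no camera call; for the wrist camera it gives the pose at the moment of the call.
- job_done(): hands the job in; it is judged then, once.
The state is a dict: "t": time; "q": joint angles; "qd": joint speeds; "joint_efforts": joint torques, N m; "eef_pos": TCP position; "ee_rot": TCP orientation; "force": force on the tool from outside, world axes, zero at the start; "moment": the same for the moment, N m; "width": finger opening in m; "gripper_force": force on a finger pad.
Only numpy, scipy, OpenCV 4.12 (cv2) and the standard library are available. Lean on these libraries where they do the work, as an engineer would, in place of code of your own. Each camera call takes 0.05 s, during which the arm holds its last target. There are 200 camera calls.

### The job

Dry-fit the small dark wooden insert: first press it fully home into the matching recess in the sloped stage of the tilting jig, so that it is level with the stage's face. Then pick up the cork sanding block, tilt it to match the slope, lay its sole flush on the stage centred over the insert, long side along the insert's long side, and finish while still holding it there with a light, steady push into the slope. Do not shift the stage's tilt or disturb the other things on the bench.

Things in the scene. Friction and masses are not known exactly. Their poses are not given: they have to be found in the camera images.
- recess (a point): Centre of the recess mouth, in the sloped face of the jig's pale wooden stage. z: outward normal of the face; x: straight up the slope, away from the hinge; y: level across it. Stage: 150 (x) x 140 (y) x 30 mm, low edge nearer the robot, this point in its middle. Recess: 44 (x) x 64 (y) mm, 20.5 mm deep, mouth chamfered 1.5 mm.
- stage (a joint): Tilt of the stage from level, rad; 0 is level, grows as the far edge rises. It is locked by stiff friction at a tilt between about 0.15 and 0.4 and hardly yields to normal pushes (below 20 N).
- jig_base: The tilting jig, fixed: blue base plate 180 x 190 x 24 mm, origin on the bench under the middle of the stage when level, x towards the stage's high side, z up. Hinge 75 mm to -x, 28 mm up. Beside the stage's upper half stand steel cheek plates (80 mm to each side, 50 mm long, 108 mm tall) that may rise 40 mm above the sloped face.
- insert: Small dark brown wooden insert, 40 x 60 x 20 mm (x, y, z), loose on the bench, about 50 g; origin at its centre (10 mm above its underside). It fits the recess with 2 mm of play on each side; fully home its top lies 0.5 mm below the sloped face.
- sanding_block: Sanding block of tan-brown cork with abrasive paper round its sole, 64 x 107 x 32 mm (x, y, z), lying on the bench sole down, about 90 g; origin at the centre of its sole (underside). It can be gripped across the 64 mm width.
- glue_bottle: white glue bottle with a red cap, standing, 58 mm across, 162 mm tall, origin under its centre; bystander
- block_3: loose pale pine block, 50 x 100 x 22 mm, lying flat at the back, origin under its centre; bystander (smaller and paler than the sanding block)

How it is judged:
By the outcome, as a careful person would: the job done as asked, in the order asked, and still so for the second after the job is handed in, while the arm keeps its last pose, push and grip.
It also fails if it takes over 72 s, if anything falls off the work surface, if the arm or the gripper's body presses on something with over 40 N, if the wrist force passes 120 N, or if a joint passes its speed limit or range.

## Working session

There is one attempt and no reset: what is moved stays moved. The work goes in short steps, Python scripts to look and compute and a tool call to move; the robot and the scene stay as the last step left them, time stands still between calls to the robot, and variables do not carry over. Pictures are saved under pics/ and viewed, at most 10 in all, crops included, and the job is handed in when it is done.

Besides the shell and the picture viewer there is one more tool, called after "Request:" in YAML: its name, and indented under it one key for each argument. apply_moves: Moves the arm, as the interface text tells. Shifts and turns lie within -1 to 1; 1 stands for 250 mm of shift or 30 degrees of turn. Its arguments: {"type":"object","properties":{"steps":{"type":"array"},"jaw":{"type":"number"},"newtons":{"type":"number"}},"required":["steps"]}

```bash
mkdir -p pics; ls
python3 - <<'E'
from station import *
import cv2
s=get_state();print(s)
for n in("scene","side","wrist"):
    m=camera_model(n);print(n,m)
    cv2.imwrite(f"pics/{n}0.png",grab_frame(n))
E
```

```text
pics
{'t': 0.0, 'q': array([-9.47904617e-01,  3.59369156e-01,  1.10252365e-02, -3.32818156e-04,
       -1.22409080e+00, -2.88098002e-01]), 'qd': array([-0.00159912,  0.00202865, -0.00097253, -0.00099074,  0.00034606,
        0.00055182]), 'joint_efforts': array([ 1.23708454e-03, -5.82721031e+01,  2.93056995e+01,  6.99707955e+00,
        6.86865402e-03, -1.83443558e-04]), 'eef_pos': array([ 0.22158581, -0.63706083,  0.22562264]), 'ee_rot': array([ 3.13993289e+00, -1.65583621e-04, -2.80691216e+00]), 'force': array([-0.28328127, -0.83485993, -0.25483621]), 'moment': array([0.00276643, 0.04252192, 0.02507427]), 'gripper_force': 0.0, 'width': 0.08755903020806605}
scene {'fx': 465.06973865178395, 'fy': 465.06973865178395, 'cx': 318.39536036925205, 'cy': 235.95154874911694, 'k1': 0.02538582970779661, 'xyz': array([0.3374724 , 0.57398981, 0.76341766]), 'rotation': array([-2.44599967,  0.00884721, -2.6930849 ])}
side {'fx': 433.67639232498016, 'fy': 433.67639232498016, 'cx': 318.98726428114173, 'cy': 230.33113469951365, 'k1': -0.01709416900037233, 'xyz': array([0.19473054, 0.7788612 , 0.58120588]), 'rotation': array([-2.14353065,  0.02314861, -2.64120015])}
wrist {'fx': 389.4503278802218, 'fy': 389.4503278802218, 'cx': 317.0137608197609, 'cy': 230.7819503493406, 'k1': -0.07754733571961296, 'xyz': array([ 0.14219368, -0.6650337 ,  0.38381525]), 'rotation': array([ 2.83050708e+00, -1.82480865e-03,  1.90418541e+00])}
```

View pics/scene0.png

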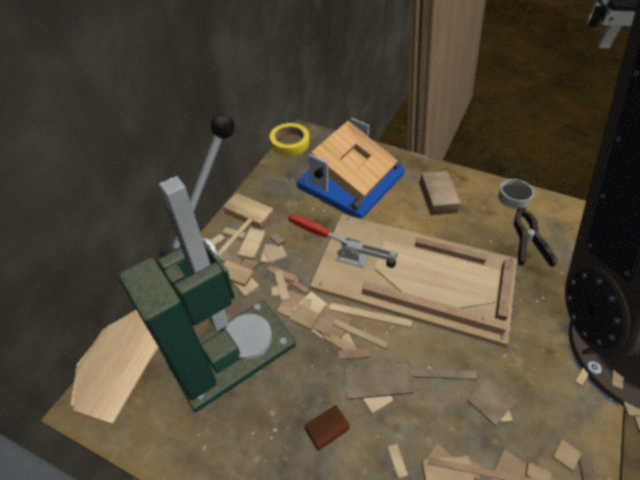

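View pics/side0.png

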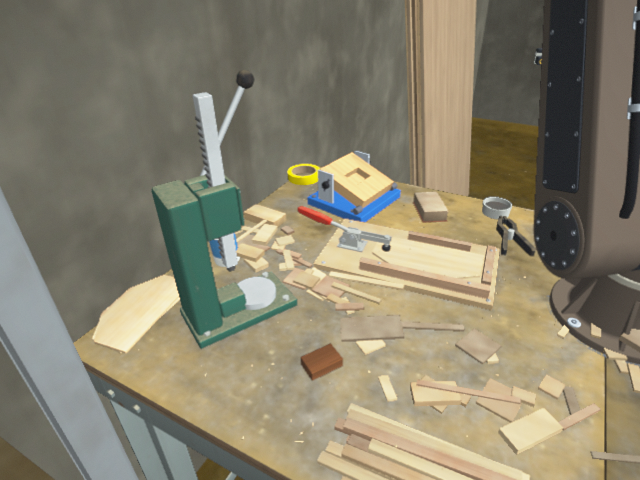

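The scene view shows the insert at about (327,427), the sanding block at (440,192) and the jig at (355,165) with its recess at (355,153). The side view shows the insert at (322,361), the block at (431,207) and the jig at (357,178). The arbor press stands left of centre. Next I'll cast rays and enlarge crops.

```bash
cat > h.py <<'E'
from station import *
import numpy as np, cv2
from scipy.spatial.transform import Rotation as R
def rot(m):
    return R.from_euler('xyz',m['rotation']).as_matrix() if np.size(m['rotation'])==3 else np.array(m['rotation'])
def ray(m,uv):
    x=np.array([(uv[0]-m['cx'])/m['fx'],(uv[1]-m['cy'])/m['fy']]);p=x.copy()
    for _ in range(20): p=x/(1+m['k1']*(p@p))
    d=rot(m)@np.r_[p,1]; return np.array(m['xyz']),d/np.linalg.norm(d)
def onz(m,uv,z):
    o,d=ray(m,uv); return o+d*(z-o[2])/d[2]
def tri(*obs):
    A=np.zeros((3,3));b=np.zeros(3);L=[]
    for m,uv in obs:
        o,d=ray(m,uv);P=np.eye(3)-np.outer(d,d);A+=P;b+=P@o;L.append((o,P))
    x=np.linalg.solve(A,b);return x,max(np.linalg.norm(P@(x-o)) for o,P in L)
def proj(m,X):
    p=rot(m).T@(np.array(X)-m['xyz']);p=p[:2]/p[2];p=p*(1+m['k1']*(p@p))
    return np.array([p[0]*m['fx']+m['cx'],p[1]*m['fy']+m['cy']])
E
python3 - <<'E'
from h import *
sc=camera_model("scene");si=camera_model("side")
print("ins",onz(sc,(327,427),.02),onz(si,(322,355),.02))
print("blk",onz(sc,(438,187),.032),onz(si,(431,203),.032))
for a in[(347,121),(401,157),(364,198),(312,155)]: print(onz(sc,a,.06))
print("press",onz(sc,(195,405),0),onz(sc,(294,342),0), "start proj",proj(sc,[.222,-.638,0]))
S=cv2.imread("pics/scene0.png");D=cv2.imread("pics/side0.png")
c=lambda I,x,y,w,h:cv2.resize(I[y:y+h,x:x+w],(400,300),interpolation=cv2.INTER_CUBIC)
cv2.imwrite("pics/c.png",np.vstack([np.hstack([c(S,290,110,120,90+20-20),c(D,300,145,120,90)]),np.hstack([c(S,295,397,60,45) if 0 else c(S,290,390,80,60),c(D,285,325,80,60)])]))
E
```

```text
ins [0.43370812 0.35850476 0.02      ] [0.43686098 0.35275544 0.02      ]
blk [ 0.42820349 -0.21587052  0.032     ] [ 0.41975001 -0.20463274  0.032     ]
[ 0.69440098 -0.31666887  0.06      ]
[ 0.52888667 -0.2449515   0.06      ]
[ 0.5559081  -0.08759268  0.06      ]
[ 0.7163709  -0.16505831  0.06      ]
press [0.64628858 0.41397273 0.        ] [0.55197894 0.24481055 0.        ] start proj [557.17020731 118.0092509 ]
```

View pics/wrist0.png

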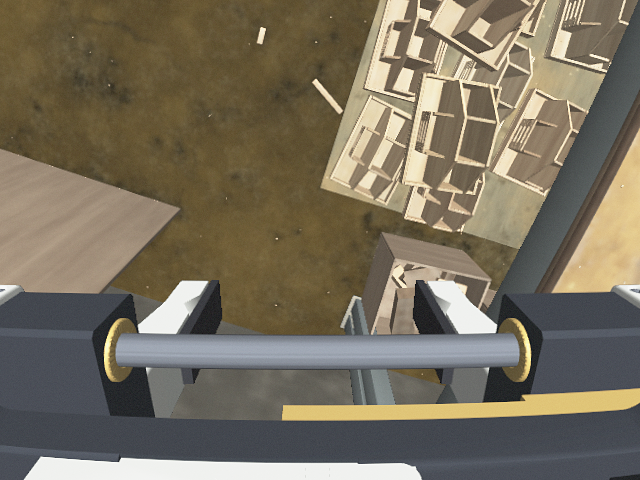

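View pics/c.png

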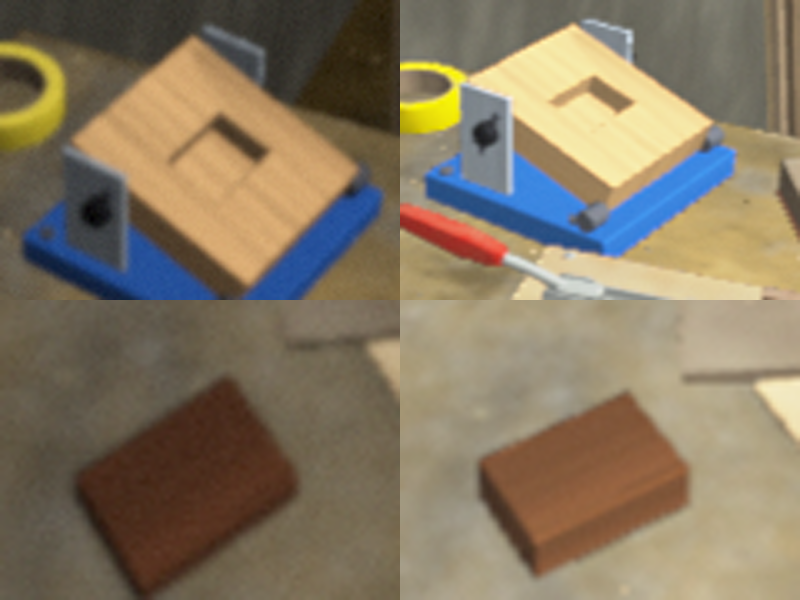

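Run:
```python
import station
print([ (k,getattr(station,k)) for k in dir(station) if not k.startswith('_') and not callable(getattr(station,k))])
from h import *
sc=camera_model("scene");si=camera_model("side")
f=10/3
A=[(195,37),(358,170),(245,275),(72,145)];B=[(175,25),(312,122),(212,190),(67,78)]
C=[]
for a,b in zip(A,B):
    x,e=tri((sc,(290+a[0]/f,110+a[1]/f)),(si,(300+b[0]/f,145+b[1]/f)));C.append(x);print("stage",x.round(4),round(e,4))
print("mean",np.mean(C,0), [np.linalg.norm(C[i]-C[i-1]).round(3) for i in range(4)])
for cam,o,P in((sc,(290,390),[(228,77),(297,168),(78,180)]),(si,(285,325),[(230,93),(288,167),(140,245),(80,163)])):
    X=[onz(cam,(o[0]+p[0]/5,o[1]+p[1]/5),.02) for p in P]
    for x in X: print("ins",x.round(4))
    d=X[0]-X[-1];print("long yaw",np.degrees(np.arctan2(d[1],d[0])),np.linalg.norm(d))
m=camera_model("wrist");print("wrist ray tool-rel",onz(m,(317,231),0)-get_state()['eef_pos'], onz(m,(317,20),0)[:2])
I=cv2.imread("pics/scene0.png");h=cv2.cvtColor(I,cv2.COLOR_BGR2HSV);print(I[192,440],I[180,436],I[208,248],I[427,327])
```

```text
[('hold_point_z', 0.0188)]
stage [ 0.6695 -0.2631  0.103 ] 0.0003
stage [ 0.5333 -0.234   0.055 ] 0.0003
stage [ 0.5705 -0.1217  0.0392] 0.0009
stage [ 0.6922 -0.1151  0.1111] 0.0005
mean [ 0.61635021 -0.18350318  0.07708305] [np.float64(0.15), np.float64(0.147), np.float64(0.119), np.float64(0.141)]
ins [0.4354 0.3226 0.02  ]
ins [0.4045 0.3389 0.02  ]
ins [0.4642 0.3714 0.02  ]
long yaw -120.57754671113314 0.05675298652132955
ins [0.4351 0.3239 0.02  ]
ins [0.4036 0.3434 0.02  ]
ins [0.4312 0.3931 0.02  ]
ins [0.4649 0.3735 0.02  ]
long yaw -121.01055771876916 0.057953317434434624
wrist ray tool-rel [ 0.03725825  0.01317125 -0.2258257 ] [ 0.07029051 -0.68933661]
[113 136 155] [104 129 146] [133 169 192] [26 44 75]
```

Run:
```python
from h import *
sc=camera_model("scene");si=camera_model("side")
S=cv2.imread("pics/scene0.png");D=cv2.imread("pics/side0.png")
for r in (20,60,100,140): print(r,S[r,395:495:6].mean(1).astype(int).tolist())
def xyline(m,u1,u2):
    # two points on a vertical edge -> bearing at each
    return [ray(m,u)[1] for u in(u1,u2)]
for n,a,b in(("L",[(413,5),(410,120)],[(408,5),(412,180)]),("R",[(484,5),(452,158)],[(475,5),(474,185)])):
    A=xyline(sc,*a);B=xyline(si,*b)
    for d,e in zip(A,B):
        M=np.c_[d[:2],-e[:2]];t=np.linalg.solve(M,(si['xyz']-sc['xyz'])[:2]);p=sc['xyz'][:2]+t[0]*d[:2]
        print(n,p,"bearing",np.degrees(np.arctan2(d[1],d[0])),np.degrees(np.arctan2(e[1],e[0])))
m=camera_model("wrist")
print("board corner in wrist at z=.0/-.4/.3:",[onz(m,(180,210),z)[:2].round(3) for z in(0,-.4,-.8)])
for p in[(0,150),(180,210),(100,290)]: print(onz(m,p,0).round(3), proj(sc,onz(m,p,0)).round())
```

```text
20 [54, 52, 57, 47, 47, 54, 57, 86, 90, 83, 93, 88, 87, 80, 86, 38, 27]
60 [52, 46, 49, 46, 39, 57, 82, 90, 89, 89, 85, 85, 82, 83, 31, 29, 34]
100 [47, 43, 41, 68, 53, 49, 90, 85, 81, 86, 81, 80, 79, 31, 33, 29, 34]
140 [39, 41, 45, 72, 63, 76, 83, 84, 86, 80, 25, 26, 25, 30, 34, 28, 35]
L [ 0.61805268 -0.49496668] bearing -75.29273937264375 -71.61717276031005
L [ 0.66174372 -0.85798517] bearing -77.24054338362761 -74.07587514590355
R [ 0.50414029 -0.82484719] bearing -83.20538457918983 -79.07987634216877
R [ 0.69082719 -2.99562655] bearing -84.34673282978613 -82.51229676056359
board corner in wrist at z=.0/-.4/.3: [array([ 0.283, -0.764]), array([ 0.431, -0.868]), array([ 0.578, -0.972])]
[ 0.283 -0.961  0.   ] [552.  55.]
[ 0.283 -0.764  0.   ] [541.  88.]
[ 0.404 -0.831  0.   ] [503.  67.]
```

Request:
apply_moves:
  steps:
    - {"translation": [0.04,0.14,0.05],"rotation": [0,0,0.15]}
    - {"translation": [0.08,0.28,0.1],"rotation": [0,0,0.3]}
    - {"translation": [0.12,0.42,0.15],"rotation": [0,0,0.45]}
    - {"translation": [0.16,0.56,0.2],"rotation": [0,0,0.6]}
    - {"translation": [0.2,0.7,0.25],"rotation": [0,0,0.75]}
    - {"translation": [0.25,0.83,0.3],"rotation": [0,0,0.9]}
    - {"translation": [0.32,1,0.3],"rotation": [0,0,1]}
    - {"translation": [0.32,1,0.3],"rotation": [0,0,1]}
    - {"translation": [0.32,1,0.3],"rotation": [0,0,1]}
    - {"translation": [0.32,1,0.3],"rotation": [0,0,1]}

```text
t: 0.98
eef_pos: [0.302, -0.3872, 0.3017]
ee_rot: [-3.141, 0.0, -2.282]
force: [-0.5, -1.1, 0.1]
width: 0.0874
gripper_force: 0.0
```

Request:
apply_moves:
  steps:
    - {"translation": [0.11,0.11,0],"rotation": [0,0,0.15]}
    - {"translation": [0.22,0.22,0],"rotation": [0,0,0.3]}
    - {"translation": [0.33,0.33,0],"rotation": [0,0,0.45]}
    - {"translation": [0.44,0.44,0],"rotation": [0,0,0.6]}
    - {"translation": [0.55,0.55,0],"rotation": [0,0,0.75]}
    - {"translation": [0.66,0.66,0],"rotation": [0,0,0.9]}
    - {"translation": [0.77,0.77,0],"rotation": [0,0,1]}
    - {"translation": [0.88,0.88,0],"rotation": [0,0,1]}
    - {"translation": [1,1,0],"rotation": [0,0,1]}
    - {"translation": [1,1,0],"rotation": [0,0,1]}

```text
t: 1.82
eef_pos: [0.5557, -0.135, 0.2994]
ee_rot: [3.14, -0.0, -1.759]
force: [0.6, -1.2, -0.5]
width: 0.0874
gripper_force: 0.0
```

Request:
apply_moves:
  steps:
    - {"translation": [0.1,0.05,0],"rotation": [0,0,0]}
    - {"translation": [0.2,0.1,0],"rotation": [0,0,0]}
    - {"translation": [0.3,0.15,0],"rotation": [0,0,0]}
    - {"translation": [0.32,0.16,0],"rotation": [0,0,0]}
    - {"translation": [0.32,0.16,0],"rotation": [0,0,0]}
    - {"translation": [0.32,0.16,0],"rotation": [0,0,0]}
    - {"translation": [0.32,0.16,0],"rotation": [0,0,0]}
    - {"translation": [0.32,0.16,0],"rotation": [0,0,0]}
    - {"translation": [0.32,0.16,0],"rotation": [0,0,0]}
    - {"translation": [0.32,0.16,0],"rotation": [0,0,0]}

```text
t: 2.65
eef_pos: [0.6313, -0.098, 0.3022]
ee_rot: [-3.141, 0.0, -1.76]
force: [0.7, -0.5, -0.3]
width: 0.0878
gripper_force: 0.0
```

Run:
```python
from h import *
import pickle
s=get_state();m=camera_model("wrist");I=grab_frame("wrist");print(s['eef_pos'],s['ee_rot'],s['force'],m)
pickle.dump((m,s),open("w1.pkl","wb"));cv2.imwrite("pics/w1.png",I)
```

```text
[ 0.63130894 -0.0979862   0.30220191] [-3.14072755e+00  3.01744831e-04 -1.76019518e+00] [ 0.65270177 -0.46916296 -0.26031088] {'fx': 389.4503278802218, 'fy': 389.4503278802218, 'cx': 317.0137608197609, 'cy': 230.7819503493406, 'k1': -0.07754733571961296, 'xyz': array([ 0.61464552, -0.18014885,  0.46025347]), 'rotation': array([2.83000063e+00, 1.06803005e-03, 2.95093922e+00])}
```

View pics/w1.png

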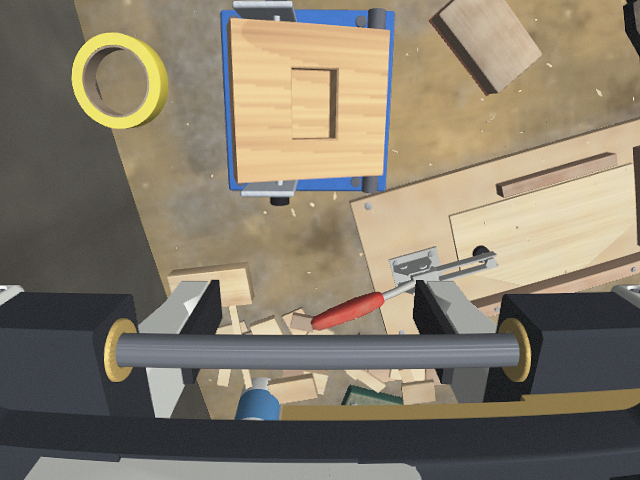

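The wrist view shows the stage face with corners near (231,18), (389,30), (389,177) and (233,183), high edge on the left. The recess mouth spans x 291–338 and y 68–139, and the sanding block is at (487,45). I'll fit lines to the edges and solve the stage pose from its known size.

```bash
cat > stage.py <<'E'
from h import *
import pickle,sys
m,s=pickle.load(open("w1.pkl","rb"));I=cv2.imread("pics/w1.png");g=cv2.GaussianBlur(I[:,:,0],(3,3),0).astype(float) # blue
r=cv2.GaussianBlur(I[:,:,2],(3,3),0).astype(float)
def edge(img,vert,c,lo,hi,ref,w=7,step=4,sign=0):
    P=[]
    for k in range(lo,hi,step):
        a=ref(k); x=np.arange(int(a)-w,int(a)+w+1)
        v=img[k,x] if vert else img[x,k]
        d=np.gradient(v)*(sign or 1); d=d if sign else abs(d); i=int(np.argmax(d))
        if 0<i<len(d)-1:
            q=d[i-1]-2*d[i]+d[i+1]; sub=x[i]+(0.5*(d[i-1]-d[i+1])/q if q else 0)
            P.append((sub,k) if vert else (k,sub))
    l=cv2.fitLine(np.float32(P),cv2.DIST_HUBER,0,.01,.01).ravel()
    n=np.array([-l[1],l[0]]);res=(np.array(P)-l[2:])@n;return l,np.median(abs(res))
def X(a,b):
    t=np.linalg.solve(np.c_[a[:2],-b[:2]],b[2:]-a[2:]);return a[2:]+t[0]*a[:2]
if __name__=="__main__":
    print("left",r[100,222:246].astype(int),g[100,222:246].astype(int));print("right",r[100,380:400].astype(int));print("top",r[15:32,340].astype(int));print("bot",r[172:192,340].astype(int),r[172:192,250].astype(int))
    print("rec L",r[100,284:300].astype(int),"R",r[100,328:346].astype(int),"T",r[60:76,315].astype(int),"B",r[132:146,315].astype(int))
E
python3 stage.py
```

```text
left [143 126  90  66  66  70  73  83  95  99 113 162 216 238 239 239 239 239
 239 238 238 239 239 239] [123 119 124 154 186 196 191 153  92  64  72 101 137 155 158 157 157 157
 157 157 157 157 157 157]
right [240 240 240 240 241 242 195 107  66  83 129 175 187 185 185 184 184 184
 183 183]
top [ 72  72  73  73  73  74  74  75  72  77 124 195 222 218 217 217 220]
bot [239 239 238 237 220 159  89  67  71  71  71  72  72  72  71  71  69  60
  74 127] [231 231 232 232 232 233 233 233 232 218 176 135 123 124 124 124 125 126
 144 180]
rec L [240 240 240 240 240 240 236 230 227 229 230 230 230 230 230 230] R [223 174 117  96  98 100  99 113 151 189 219 237 241 241 241 241 241 241] T [226 226 229 233 236 236 224 196 145 117 167 221 231 231 231 231] B [238 239 239 238 235 208 180 196 223 229 230 231 231 230]
```

```bash
cat > st2.py <<'E'
from stage import *
L=edge(r,1,0,35,170,lambda k:231.5+2.2*(k-18)/165+1,w=5,sign=1)
Rr=edge(r,1,0,45,165,lambda k:387,w=5,sign=-1)
T=edge(r,0,0,300,380,lambda k:18+12*(k-231)/158,w=6,sign=1)
B=edge(r,0,0,300,360,lambda k:183-6*(k-233)/156,w=6,sign=-1)
print([x[1].round(2) for x in(L,Rr,T,B)])
L,Rr,T,B=[x[0] for x in(L,Rr,T,B)]
c=np.array([X(L,T),X(Rr,T),X(Rr,B),X(L,B)]);print("corners",c.round(1))
# image up = -y ; left = high (+x)
obj=np.float64([[.075,-.07,0],[-.075,-.07,0],[-.075,.07,0],[.075,.07,0]])
K=np.array([[m['fx'],0,m['cx']],[0,m['fy'],m['cy']],[0,0,1]])
und=[]
for p in c:
    d=rot(m).T@ray(m,p)[1];und.append(d[:2]/d[2])
ok,rv,tv=cv2.solvePnP(obj,np.array(und),np.eye(3),None,flags=cv2.SOLVEPNP_ITERATIVE)
Rw=rot(m)@cv2.Rodrigues(rv)[0];pw=rot(m)@tv.ravel()+m['xyz']
pr=cv2.projectPoints(obj,rv,tv,np.eye(3),None)[0][:,0];print("reproj px",((pr-und)*m['fx']).round(2).tolist())
print("centre",pw,"x",Rw[:,0],"y",Rw[:,1],"n",Rw[:,2])
t=np.arctan2(Rw[2,0],np.hypot(*Rw[:2,0]));print("tilt",t,"yaw",np.arctan2(Rw[1,0],Rw[0,0]),np.degrees(Rw[2,1]))
low=pw-.075*Rw[:,0];print("low edge z",low[2])
# recess mouth
l=edge(r,1,0,78,130,lambda k:290.5,w=4,sign=-1);rr=edge(r,1,0,78,130,lambda k:337,w=5,sign=1)
tt=edge(r,0,0,297,328,lambda k:67.5,w=4,sign=-1);b=edge(r,0,0,297,328,lambda k:137,w=3,sign=-1)
b2=edge(r,0,0,297,328,lambda k:140,w=2,sign=1)
print([x[1].round(2) for x in(l,rr,tt,b)])
cc=[X(l[0],tt[0]),X(rr[0],tt[0]),X(rr[0],b[0]),X(l[0],b[0])];Q=[]
for p in cc:
    o,d=ray(m,p);q=o+d*((pw-o)@Rw[:,2])/(d@Rw[:,2]);Q.append(Rw.T@(q-pw))
print("recess corners px",np.round(cc,1).tolist(),"stage mm",np.round(np.array(Q)*1e3,1).tolist())
E
python3 st2.py
```

```text
[np.float64(0.07), np.float64(0.08), np.float64(0.03), np.float64(0.04)]
corners [[229.5  16.1]
 [390.   29.4]
 [382.5 174.6]
 [237.1 182.6]]
reproj px [[0.25, 0.09], [-0.13, -0.28], [-0.02, 0.17], [-0.14, 0.03]]
centre [ 0.6166118  -0.18297693  0.08340462] x [ 0.92324115 -0.18723562  0.33551244] y [0.19771515 0.98025499 0.00298017] n [-0.32944573  0.06358448  0.94203106]
tilt 0.3421491467193515 yaw -0.20008881730742206 0.1707508794187508
low edge z 0.05824119195891082
[np.float64(0.21), np.float64(0.14), np.float64(0.04), np.float64(0.01)]
recess corners px [[289.6000061035156, 66.5], [337.3999938964844, 68.19999694824219], [335.20001220703125, 136.5], [290.0, 137.10000610351562]] stage mm [[23.9, -31.7, -0.0], [-21.9, -32.1, -0.0], [-21.0, 30.3, 0.0], [24.1, 30.1, 0.0]]
```

Request:
apply_moves:
  steps:
    - {"translation": [-0.11,0.09,0],"rotation": [0,0,0]}
    - {"translation": [-0.22,0.18,0],"rotation": [0,0,0]}
    - {"translation": [-0.33,0.27,0],"rotation": [0,0,0]}
    - {"translation": [-0.44,0.36,0],"rotation": [0,0,0]}
    - {"translation": [-0.55,0.45,0],"rotation": [0,0,0]}
    - {"translation": [-0.66,0.55,0],"rotation": [0,0,-0.1]}
    - {"translation": [-0.77,0.65,0],"rotation": [0,0,-0.2]}
    - {"translation": [-0.85,0.76,0],"rotation": [0,0,-0.3]}
    - {"translation": [-0.92,0.87,0],"rotation": [0,0,-0.4]}
    - {"translation": [-0.92,1,0],"rotation": [0,0,-0.5]}

```text
t: 3.53
eef_pos: [0.399, 0.1525, 0.3029]
ee_rot: [-3.141, 0.003, -2.024]
force: [1.3, 0.0, -0.1]
width: 0.0877
gripper_force: 0.0
```

Request:
apply_moves:
  steps:
    - {"translation": [0,0.13,0],"rotation": [0,0,0]}
    - {"translation": [0,0.26,0],"rotation": [0,0,-0.1]}
    - {"translation": [0,0.39,-0.05],"rotation": [0,0,-0.15]}
    - {"translation": [0.05,0.52,-0.1],"rotation": [0,0,-0.15]}
    - {"translation": [0.1,0.65,-0.2],"rotation": [0,0,-0.15]}
    - {"translation": [0.15,0.78,-0.25],"rotation": [0,0,-0.15]}
    - {"translation": [0.2,0.9,-0.3],"rotation": [0,0,-0.15]}
    - {"translation": [0.22,0.98,-0.4],"rotation": [0,0,-0.15]}
    - {"translation": [0.22,0.98,-0.4],"rotation": [0,0,-0.15]}
    - {"translation": [0.22,0.98,-0.4],"rotation": [0,0,-0.15]}

```text
t: 4.37
eef_pos: [0.4562, 0.3974, 0.1994]
ee_rot: [3.141, -0.004, -2.099]
force: [-0.3, -0.7, -0.5]
width: 0.0876
gripper_force: 0.0
```

Run:
```python
from h import *
import pickle
s=get_state();m=camera_model("wrist");I=grab_frame("wrist");print(s['eef_pos'],s['ee_rot'],s['force'])
pickle.dump((m,s),open("w2.pkl","wb"));cv2.imwrite("pics/w2.png",I)
h=cv2.cvtColor(I,cv2.COLOR_BGR2HSV).astype(int)
p=proj(m,[.434,.358,.02]).astype(int);print(p,h[p[1],p[0]],I[p[1],p[0]])
M=((I[:,:,2]<135)&(I[:,:,2]>1.6*I[:,:,0])).astype(np.uint8)
n,lab,st,ce=cv2.connectedComponentsWithStats(M);k=np.argsort(-st[1:,4])[:3]+1;print(st[k],ce[k])
```

```text
[0.45618175 0.39744841 0.19942783] [ 3.141397   -0.00404895 -2.0992372 ] [-0.34329266 -0.6661925  -0.48776709]
[315 154] [ 11 117 131] [ 71  92 131]
[[  454   181   186   144 10413]
 [  290   117    44    70  1799]
 [  349   302    71    33  1075]] [[560.15855181 254.38115817]
 [303.87270706 152.38410228]
 [391.87162791 323.29674419]]
```

View pics/w2.png

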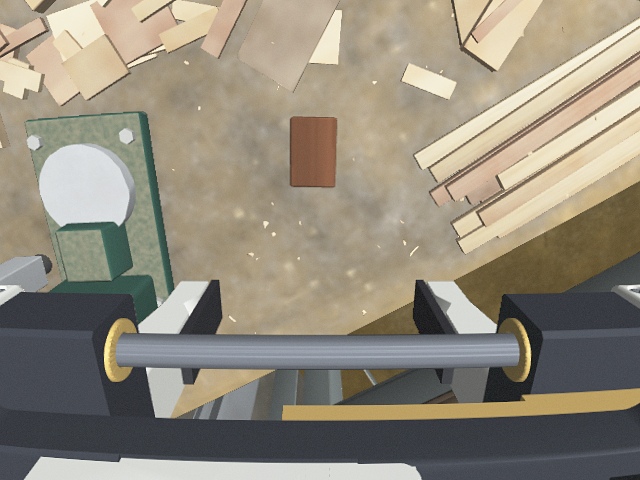

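The insert shows as a clean rectangle at x 290–336, y 117–187, well aligned with the image axes. The press plate is on the left, clear of it.

```bash
cat > ins.py <<'E'
from h import *
import pickle
m,s=pickle.load(open("w2.pkl","rb"));I=cv2.imread("pics/w2.png").astype(int)
W=I[95:210,270:356];M=((W[:,:,2]-W[:,:,0]>45)&(W[:,:,0]<95)).astype(np.uint8)
M=cv2.morphologyEx(cv2.morphologyEx(M,cv2.MORPH_OPEN,np.ones((3,3))),cv2.MORPH_CLOSE,np.ones((5,5)))
c=max(cv2.findContours(M,0,2)[0],key=cv2.contourArea);b=cv2.boxPoints(cv2.minAreaRect(c))+[270,95]
Q=np.array([onz(m,p,.02) for p in b]);print(b.round(1).tolist(),Q.round(4).tolist())
print("centre",Q.mean(0),"sides",np.linalg.norm(Q-np.roll(Q,1,0),axis=1))
for i in range(2):
    d=Q[i+1]-Q[i];print("yaw",np.degrees(np.arctan2(d[1],d[0]))%180)
e=s['ee_rot'];T=R.from_euler('xyz',e).as_matrix();print("tool x yaw",np.degrees(np.arctan2(T[1,0],T[0,0]))%180)
d=Q.mean(0)-s['eef_pos'];print("shift units xy",d[:2]/.25,"z to .011",(.011-s['eef_pos'][2])/.25)
E
python3 ins.py
```

```text
[[291.0, 117.0], [336.0, 117.0], [336.0, 186.0], [291.0, 186.0]] [[0.4361, 0.3209, 0.02], [0.4035, 0.34, 0.02], [0.4326, 0.3911, 0.02], [0.4667, 0.3711, 0.02]]
centre [0.43471399 0.35573439 0.02      ] sides [0.05877464 0.03772273 0.05876246 0.0395645 ]
yaw 149.6239568761582
yaw 60.40505708353341
tool x yaw 59.72256797068333
shift units xy [-0.08587104 -0.16685608] z to .011 -0.7537113350529272
```

Request:
apply_moves:
  steps:
    - {"translation": [-0.086,-0.167,0],"rotation": [0,0,0.01]}
    - {"translation": [-0.086,-0.167,-0.15],"rotation": [0,0,0.01]}
    - {"translation": [-0.086,-0.167,-0.3],"rotation": [0,0,0.01]}
    - {"translation": [-0.086,-0.167,-0.45],"rotation": [0,0,0.01]}
    - {"translation": [-0.086,-0.167,-0.55],"rotation": [0,0,0.01]}
    - {"translation": [-0.086,-0.167,-0.62],"rotation": [0,0,0.01]}
    - {"translation": [-0.086,-0.167,-0.68],"rotation": [0,0,0.01]}
    - {"translation": [-0.086,-0.167,-0.72],"rotation": [0,0,0.01]}
    - {"translation": [-0.086,-0.167,-0.755],"rotation": [0,0,0.01]}
    - {"translation": [-0.086,-0.167,-0.755],"rotation": [0,0,0.01]}

```text
t: 5.25
eef_pos: [0.4351, 0.3552, 0.0125]
ee_rot: [3.141, -0.0, -2.095]
force: [-0.7, 0.3, 0.1]
width: 0.0872
gripper_force: 0.0
```

Request:
apply_moves:
  steps:
    - {"translation": [0,0,0],"rotation": [0,0,0]}
    - {"translation": [0,0,0],"rotation": [0,0,0]}
    - {"translation": [0,0,0],"rotation": [0,0,0]}
    - {"translation": [0,0,0],"rotation": [0,0,0]}
    - {"translation": [0,0,0],"rotation": [0,0,0]}
    - {"translation": [0,0,0],"rotation": [0,0,0]}
    - {"translation": [0,0,0],"rotation": [0,0,0]}
    - {"translation": [0,0,0],"rotation": [0,0,0]}
    - {"translation": [0,0,0],"rotation": [0,0,0]}
    - {"translation": [0,0,0],"rotation": [0,0,0]}
  jaw: 1
  newtons: 15

```text
t: 6.08
eef_pos: [0.4353, 0.3558, 0.0129]
ee_rot: [-3.142, 0.0, -2.095]
force: [-0.0, -0.6, 2.0]
width: 0.04
gripper_force: 15.0
```

Request:
apply_moves:
  steps:
    - {"translation": [0,0,0.05],"rotation": [0,0,0]}
    - {"translation": [0,0,0.15],"rotation": [0,0,0]}
    - {"translation": [0,0,0.3],"rotation": [0,0,0]}
    - {"translation": [0,0,0.45],"rotation": [0,0,0]}
    - {"translation": [0,0,0.6],"rotation": [0,0,0]}
    - {"translation": [0,-0.07,0.75],"rotation": [0,0,0]}
    - {"translation": [-0.02,-0.18,0.85],"rotation": [0,0,0]}
    - {"translation": [-0.05,-0.3,0.95],"rotation": [0,0,0]}
    - {"translation": [-0.07,-0.43,1],"rotation": [0,0,0.05]}
    - {"translation": [-0.08,-0.55,1],"rotation": [0,0,0.1]}

```text
t: 6.92
eef_pos: [0.4156, 0.2176, 0.2661]
ee_rot: [-3.14, 0.005, -2.04]
force: [1.4, 0.1, -0.9]
width: 0.0396
gripper_force: 15.0
```

Request:
apply_moves:
  steps:
    - {"translation": [0,-0.12,0],"rotation": [0,0,0.05]}
    - {"translation": [0,-0.24,0],"rotation": [0,0,0.1]}
    - {"translation": [0,-0.36,0],"rotation": [0,0,0.15]}
    - {"translation": [0,-0.48,0],"rotation": [0,0,0.2]}
    - {"translation": [0,-0.6,0],"rotation": [0,0,0.25]}
    - {"translation": [0.05,-0.72,0],"rotation": [0,0,0.3]}
    - {"translation": [0.12,-0.82,0],"rotation": [0,0,0.35]}
    - {"translation": [0.2,-0.9,0],"rotation": [0,0,0.4]}
    - {"translation": [0.28,-1,0],"rotation": [0,0,0.45]}
    - {"translation": [0.28,-1,0],"rotation": [0,0,0.52]}

```text
t: 7.75
eef_pos: [0.4873, -0.0349, 0.2622]
ee_rot: [3.141, -0.001, -1.772]
force: [0.6, 0.5, 0.2]
width: 0.0399
gripper_force: 15.0
```

Request:
apply_moves:
  steps:
    - {"translation": [0.1,-0.1,0],"rotation": [0,0,0]}
    - {"translation": [0.2,-0.2,0],"rotation": [0,0,0]}
    - {"translation": [0.28,-0.3,0],"rotation": [0,0,0]}
    - {"translation": [0.34,-0.4,-0.04],"rotation": [0,0,0]}
    - {"translation": [0.36,-0.5,-0.1],"rotation": [0,0,0]}
    - {"translation": [0.36,-0.6,-0.2],"rotation": [0,0,0]}
    - {"translation": [0.36,-0.6,-0.3],"rotation": [0,0,0]}
    - {"translation": [0.36,-0.6,-0.3],"rotation": [0,0,0]}
    - {"translation": [0.36,-0.6,-0.3],"rotation": [0,0,0]}
    - {"translation": [0.36,-0.6,-0.3],"rotation": [0,0,0]}

```text
t: 8.58
eef_pos: [0.576, -0.1815, 0.1892]
ee_rot: [-3.14, -0.0, -1.769]
force: [0.0, 0.5, 0.1]
width: 0.0398
gripper_force: 15.0
```

```bash
cat > goal.py <<'E'
from h import *
P0=np.array([.6166,-.1830,.0825]);YAW,TILT=-.2,.342
c,sn,ct,st=np.cos(YAW),np.sin(YAW),np.cos(TILT),np.sin(TILT)
SX=np.array([c*ct,sn*ct,st]);SY=np.array([-sn,c,0]);SN=np.cross(SX,SY)
def goal(h,dx=.0005,dy=-.0005):
    "units to TCP h above face over recess; also current stage-frame TCP in mm"
    s=get_state();T=R.from_euler('xyz',s['ee_rot'])
    G=R.from_matrix(np.c_[-SY,-SX,-SN]);rv=(G*T.inv()).as_rotvec(degrees=True)/30
    p=P0+dx*SX+dy*SY+h*SN
    print("shift",((p-s['eef_pos'])/.25).round(4),"turn",rv.round(3),"now(stage mm)",((s['eef_pos']-P0)@np.c_[SX,SY,SN]*1e3).round(1),"pos",s['eef_pos'].round(4),"F stage",(s['force']@np.c_[SX,SY,SN]).round(1),"w",round(s['width'],4))
    return s
E
python3 - <<'E'
from goal import *
goal(.055);print("n units per 10mm",(SN*.01/.25).round(4),"x",(SX*.01/.25).round(4),"y",(SY*.01/.25).round(4))
E
```

```text
shift [ 0.0917  0.0065 -0.219 ] turn [-0.128 -0.638 -0.003] now(stage mm) [ -2.   -6.7 114. ] pos [ 0.576  -0.1815  0.1892] F stage [-0.   0.5  0.1] w 0.0398
n units per 10mm [-0.0131  0.0027  0.0377] x [ 0.0369 -0.0075  0.0134] y [0.0079 0.0392 0.    ]
```

Request:
apply_moves:
  steps:
    - {"translation": [0.02,0,0],"rotation": [-0.03,-0.15,0]}
    - {"translation": [0.04,0,0],"rotation": [-0.06,-0.3,0]}
    - {"translation": [0.06,0.0065,0],"rotation": [-0.09,-0.45,0]}
    - {"translation": [0.08,0.0065,-0.05],"rotation": [-0.128,-0.638,-0.003]}
    - {"translation": [0.0917,0.0065,-0.1],"rotation": [-0.128,-0.638,-0.003]}
    - {"translation": [0.0917,0.0065,-0.16],"rotation": [-0.128,-0.638,-0.003]}
    - {"translation": [0.0917,0.0065,-0.219],"rotation": [-0.128,-0.638,-0.003]}
    - {"translation": [0.0917,0.0065,-0.219],"rotation": [-0.128,-0.638,-0.003]}
    - {"translation": [0.0917,0.0065,-0.219],"rotation": [-0.128,-0.638,-0.003]}
    - {"translation": [0.0917,0.0065,-0.219],"rotation": [-0.128,-0.638,-0.003]}

```text
t: 9.42
eef_pos: [0.5996, -0.1797, 0.1353]
ee_rot: [-2.798, 0.001, -1.77]
force: [0.5, 0.3, -1.2]
width: 0.04
gripper_force: 15.0
```

Run:
```python
from goal import *
import pickle
s=goal(.016)
W={}
for n in("scene","side","wrist"):
    W[n]=(camera_model(n));cv2.imwrite(f"pics/{n}3.png",grab_frame(n))
pickle.dump((W,s),open("w3.pkl","wb"))
S=cv2.imread("pics/scene3.png");D=cv2.imread("pics/side3.png")
c=lambda I,x,y:cv2.resize(I[y:y+90,x:x+120],(400,300),interpolation=cv2.INTER_CUBIC)
w=cv2.imread("pics/wrist3.png")
cv2.imwrite("pics/c3.png",np.vstack([np.hstack([c(S,300,100),c(D,300,130)]),cv2.resize(w[240:480],(800,300))]))
```

```text
shift [ 0.0484 -0.0115 -0.1502] turn [-0.001  0.003 -0.001] now(stage mm) [ 1.4 -0.1 55.5] pos [ 0.5996 -0.1797  0.1353] F stage [ 0.   0.4 -1.3] w 0.04
```

View pics/c3.png

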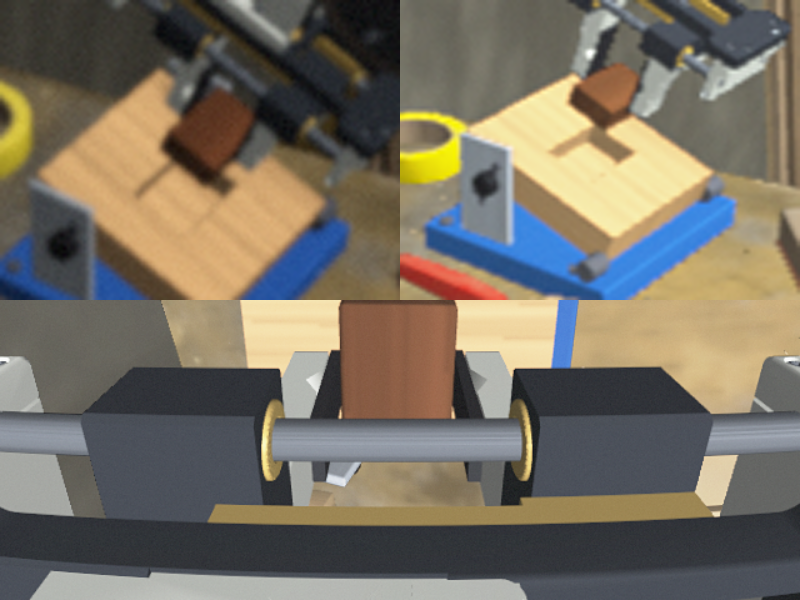

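The insert hangs straight in the fingers, parallel to the face and over the recess. I'll lower it along the normal.

Request:
apply_moves:
  steps:
    - {"translation": [0.0131,-0.0027,-0.0377],"rotation": [0,0,0]}
    - {"translation": [0.0262,-0.0054,-0.0754],"rotation": [0,0,0]}
    - {"translation": [0.0393,-0.0081,-0.113],"rotation": [0,0,0]}
    - {"translation": [0.046,-0.0095,-0.132],"rotation": [0,0,0]}
    - {"translation": [0.0524,-0.0108,-0.151],"rotation": [0,0,0]}
    - {"translation": [0.055,-0.0113,-0.158],"rotation": [0,0,0]}
    - {"translation": [0.0576,-0.0119,-0.166],"rotation": [0,0,0]}
    - {"translation": [0.0602,-0.0124,-0.173],"rotation": [0,0,0]}
    - {"translation": [0.0616,-0.0127,-0.177],"rotation": [0,0,0]}
    - {"translation": [0.0616,-0.0127,-0.177],"rotation": [0,0,0]}

```text
t: 10.4
eef_pos: [0.6136, -0.1833, 0.0888]
ee_rot: [-2.801, 0.001, -1.772]
force: [0.4, -0.5, -0.0]
width: 0.0398
gripper_force: 15.0
```

```bash
python3 -c "
from goal import *
goal(.001)"
```

```text
shift [ 0.012  -0.0008 -0.0208] turn [-0.002 -0.002  0.001] now(stage mm) [-0.6 -0.9  6.9] pos [ 0.6136 -0.1833  0.0888] F stage [ 0.5 -0.4 -0.2] w 0.0398
```

Request:
apply_moves:
  steps:
    - {"translation": [0.001,0,-0.003],"rotation": [0,0,0]}
    - {"translation": [0.002,0,-0.006],"rotation": [0,0,0]}
    - {"translation": [0.003,-0.001,-0.009],"rotation": [0,0,0]}
    - {"translation": [0.004,-0.001,-0.012],"rotation": [0,0,0]}
    - {"translation": [0.005,-0.001,-0.015],"rotation": [0,0,0]}
    - {"translation": [0.006,-0.001,-0.017],"rotation": [0,0,0]}
    - {"translation": [0.006,-0.001,-0.017],"rotation": [0,0,0]}
    - {"translation": [0.006,-0.001,-0.017],"rotation": [0,0,0]}
    - {"translation": [0.006,-0.001,-0.017],"rotation": [0,0,0]}
    - {"translation": [0.006,-0.001,-0.017],"rotation": [0,0,0]}

```text
t: 11.23
eef_pos: [0.6151, -0.1836, 0.0846]
ee_rot: [-2.801, 0.001, -1.772]
force: [-0.1, -1.0, -0.7]
width: 0.0398
gripper_force: 15.0
```

```bash
python3 -c "
from goal import *
goal(.001)"
```

```text
shift [ 0.006   0.0002 -0.004 ] turn [-0.002 -0.002  0.001] now(stage mm) [-0.6 -0.8  2.4] pos [ 0.6151 -0.1836  0.0846] F stage [-0.1 -1.  -0.7] w 0.0398
```

Request:
apply_moves:
  steps:
    - {"translation": [0,0,0],"rotation": [0,0,0]}
    - {"translation": [0,0,0],"rotation": [0,0,0]}
    - {"translation": [0,0,0],"rotation": [0,0,0]}
    - {"translation": [0,0,0],"rotation": [0,0,0]}
    - {"translation": [0,0,0],"rotation": [0,0,0]}
    - {"translation": [-0.0131,0.0027,0.0377],"rotation": [0,0,0]}
    - {"translation": [-0.0262,0.0054,0.0754],"rotation": [0,0,0]}
    - {"translation": [-0.0393,0.0081,0.113],"rotation": [0,0,0]}
    - {"translation": [-0.0524,0.0108,0.151],"rotation": [0,0,0]}
    - {"translation": [-0.0524,0.0108,0.151],"rotation": [0,0,0]}
  jaw: -0.35

```text
t: 12.07
eef_pos: [0.6027, -0.1807, 0.1248]
ee_rot: [-2.798, 0.001, -1.771]
force: [0.1, 0.5, 0.1]
width: 0.059
gripper_force: 0.0
```

Request:
apply_moves:
  steps:
    - {"translation": [0,0,0],"rotation": [0,0,0]}
    - {"translation": [0,0,0],"rotation": [0,0,0]}
    - {"translation": [0,0,0],"rotation": [0,0,0]}
    - {"translation": [0,0,0],"rotation": [0,0,0]}
    - {"translation": [0,0,0],"rotation": [0,0,0]}
    - {"translation": [0,0,0],"rotation": [0,0,0]}
    - {"translation": [0,0,0],"rotation": [0,0,0]}
    - {"translation": [0,0,0],"rotation": [0,0,0]}
    - {"translation": [0,0,0],"rotation": [0,0,0]}
    - {"translation": [0,0,0],"rotation": [0,0,0]}
  jaw: 1

```text
t: 12.9
eef_pos: [0.602, -0.1808, 0.1223]
ee_rot: [-2.801, 0.001, -1.771]
force: [-0.1, 0.1, -0.0]
width: 0.0013
gripper_force: 0.0
```

```bash
cat > look.py <<'E'
from goal import *
import sys
k=sys.argv[1];goal(.001)
F={n:grab_frame(n) for n in("scene","side","wrist")}
for n in F: cv2.imwrite(f"pics/{n}{k}.png",F[n])
c=lambda I,x,y,w=400:cv2.resize(I[y:y+90,x:x+120],(400,300),interpolation=cv2.INTER_CUBIC)
cv2.imwrite(f"pics/c{k}.png",np.vstack([np.hstack([c(F["scene"],300,100),c(F["side"],300,130)]),cv2.resize(F["wrist"][60:300],(800,300))]))
E
python3 look.py 4
```

```text
shift [ 0.0585 -0.0107 -0.1548] turn [-0.002 -0.002  0.001] now(stage mm) [-0.5 -0.8 42.4] pos [ 0.602  -0.1808  0.1223] F stage [-0.1  0.1  0. ] w 0.0013
```

View pics/c4.png

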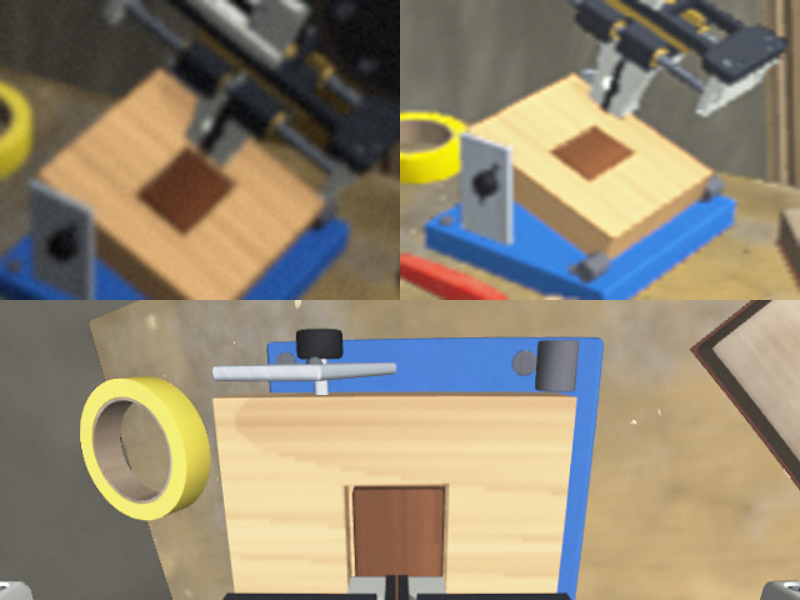

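The insert has dropped in and lies level with the face. I'll press it home with the shut fingers to be sure.

Request:
apply_moves:
  steps:
    - {"translation": [0.0131,-0.0027,-0.0377],"rotation": [0,0,0]}
    - {"translation": [0.0262,-0.0054,-0.0754],"rotation": [0,0,0]}
    - {"translation": [0.0354,-0.0073,-0.102],"rotation": [0,0,0]}
    - {"translation": [0.042,-0.0086,-0.12],"rotation": [0,0,0]}
    - {"translation": [0.047,-0.0097,-0.135],"rotation": [0,0,0]}
    - {"translation": [0.05,-0.0103,-0.144],"rotation": [0,0,0]}
    - {"translation": [0.0524,-0.0108,-0.151],"rotation": [0,0,0]}
    - {"translation": [0.0537,-0.0111,-0.1545],"rotation": [0,0,0]}
    - {"translation": [0.0537,-0.0111,-0.1545],"rotation": [0,0,0]}
    - {"translation": [0.0537,-0.0111,-0.1545],"rotation": [0,0,0]}

```text
t: 13.88
eef_pos: [0.6155, -0.1836, 0.0839]
ee_rot: [-2.801, 0.001, -1.772]
force: [-0.2, 0.3, 0.1]
width: 0.0004
gripper_force: 0.0
```

```bash
python3 -c "
from goal import *
goal(.000)"
```

```text
shift [ 0.0058  0.0002 -0.005 ] turn [-0.002 -0.001  0.001] now(stage mm) [-0.4 -0.8  1.7] pos [ 0.6155 -0.1836  0.0839] F stage [-0.2  0.3  0.2] w 0.0004
```

Creep 2 mm further.

Request:
apply_moves:
  steps:
    - {"translation": [0.0004,0,-0.001],"rotation": [0,0,0]}
    - {"translation": [0.0008,0,-0.002],"rotation": [0,0,0]}
    - {"translation": [0.0012,0,-0.003],"rotation": [0,0,0]}
    - {"translation": [0.0016,0,-0.004],"rotation": [0,0,0]}
    - {"translation": [0.002,0,-0.005],"rotation": [0,0,0]}
    - {"translation": [0.0022,0,-0.006],"rotation": [0,0,0]}
    - {"translation": [0.0024,0,-0.007],"rotation": [0,0,0]}
    - {"translation": [0.0026,0,-0.0075],"rotation": [0,0,0]}
    - {"translation": [0.0026,0,-0.0075],"rotation": [0,0,0]}
    - {"translation": [0.0026,0,-0.0075],"rotation": [0,0,0]}

```text
t: 14.72
eef_pos: [0.616, -0.1836, 0.0818]
ee_rot: [-2.801, 0.001, -1.772]
force: [-0.1, 0.1, 0.3]
width: 0.0006
gripper_force: 0.0
```

```bash
python3 -c "
from goal import *
goal(.000)"
```

```text
shift [0.0037 0.0002 0.0036] turn [-0.002 -0.002  0.001] now(stage mm) [-0.6 -0.7 -0.6] pos [ 0.616  -0.1836  0.0818] F stage [-0.   0.1  0.4] w 0.0006
```

Request:
apply_moves:
  steps:
    - {"translation": [0.0003,0,-0.0008],"rotation": [0,0,0]}
    - {"translation": [0.0006,0,-0.0016],"rotation": [0,0,0]}
    - {"translation": [0.0009,0,-0.0024],"rotation": [0,0,0]}
    - {"translation": [0.0012,0,-0.0032],"rotation": [0,0,0]}
    - {"translation": [0.0015,0,-0.004],"rotation": [0,0,0]}
    - {"translation": [0.0018,0,-0.0048],"rotation": [0,0,0]}
    - {"translation": [0.0021,0,-0.0056],"rotation": [0,0,0]}
    - {"translation": [0.0024,0,-0.0064],"rotation": [0,0,0]}
    - {"translation": [0.0024,0,-0.0064],"rotation": [0,0,0]}
    - {"translation": [0.0024,0,-0.0064],"rotation": [0,0,0]}

```text
t: 15.55
eef_pos: [0.6166, -0.1836, 0.0804]
ee_rot: [-2.801, 0.001, -1.772]
force: [-3.4, 0.4, 3.9]
width: 0.0005
gripper_force: 2.3
```

```bash
python3 -c "
from goal import *
goal(.000)"
```

```text
shift [0.0014 0.0002 0.0091] turn [-0.002 -0.002  0.001] now(stage mm) [-0.6 -0.6 -2. ] pos [ 0.6166 -0.1836  0.0804] F stage [-1.9 -0.3  4.8] w 0.0005
```

Request:
apply_moves:
  steps:
    - {"translation": [0.0003,0,-0.0008],"rotation": [0,0,0]}
    - {"translation": [0.0006,0,-0.0016],"rotation": [0,0,0]}
    - {"translation": [0.0008,0,-0.0024],"rotation": [0,0,0]}
    - {"translation": [0.0008,0,-0.0024],"rotation": [0,0,0]}
    - {"translation": [0.0008,0,-0.0024],"rotation": [0,0,0]}
    - {"translation": [0.0008,0,-0.0024],"rotation": [0,0,0]}
    - {"translation": [0.0008,0,-0.0024],"rotation": [0,0,0]}
    - {"translation": [0.0008,0,-0.0024],"rotation": [0,0,0]}
    - {"translation": [0.0008,0,-0.0024],"rotation": [0,0,0]}
    - {"translation": [0.0008,0,-0.0024],"rotation": [0,0,0]}

```text
t: 16.38
eef_pos: [0.6166, -0.1837, 0.0803]
ee_rot: [-2.8, 0.001, -1.772]
force: [-7.2, 2.0, 10.8]
width: 0.0004
gripper_force: 6.3
```

Request:
apply_moves:
  steps:
    - {"translation": [-0.0131,0.0027,0.0377],"rotation": [0,0,0]}
    - {"translation": [-0.0393,0.0081,0.113],"rotation": [0,0,0]}
    - {"translation": [-0.0655,0.0135,0.189],"rotation": [0,0,0]}
    - {"translation": [-0.0917,0.0189,0.264],"rotation": [0,0,0]}
    - {"translation": [-0.12,0.0243,0.34],"rotation": [0.03,0.15,0]}
    - {"translation": [-0.16,0.03,0.42],"rotation": [0.06,0.3,0]}
    - {"translation": [-0.2,0.05,0.5],"rotation": [0.09,0.45,0]}
    - {"translation": [-0.26,0.08,0.58],"rotation": [0.128,0.638,0]}
    - {"translation": [-0.32,0.12,0.64],"rotation": [0.128,0.638,0]}
    - {"translation": [-0.4,0.16,0.68],"rotation": [0.128,0.638,0]}

```text
t: 17.22
eef_pos: [0.5187, -0.1436, 0.2503]
ee_rot: [3.141, -0.001, -1.772]
force: [-0.0, 0.2, 0.6]
width: 0.0003
gripper_force: 0.0
```

```bash
python3 -c "
from goal import *
goal(.000);print(get_state()['ee_rot'])
m=camera_model('wrist');print(m['xyz'],proj(m,[.425,-.21,.032]))"
```

```text
shift [ 0.393  -0.16   -0.6704] turn [-0.129 -0.64   0.003] now(stage mm) [-41.5  19.2 192.8] pos [ 0.5187 -0.1436  0.2503] F stage [0.1 0.2 0.6] w 0.0003
[ 3.14145985e+00 -5.08329191e-04 -1.77236592e+00]
[ 0.50121089 -0.22544108  0.40837028] [400.56174152 106.88636599]
```

Run:
```python
from h import *
import pickle
s=get_state();m=camera_model("wrist");I=grab_frame("wrist")
pickle.dump((m,s),open("w5.pkl","wb"));cv2.imwrite("pics/w5.png",I)
cv2.imwrite("pics/w5c.png",cv2.resize(I[0:240,200:520],(800,600),interpolation=cv2.INTER_CUBIC))
```

```text
(no output)
```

View pics/w5c.png

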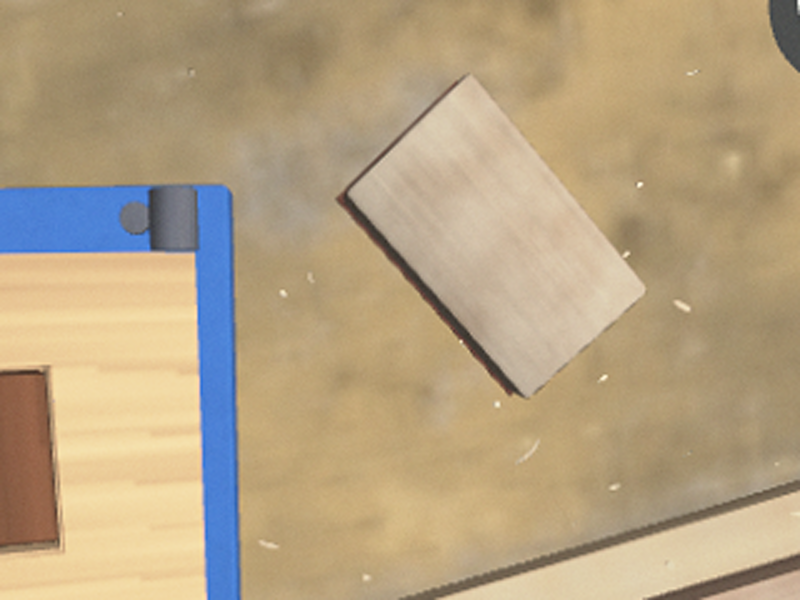

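The block's top corners are at crop pixels (469,75), (645,289), (526,398) and (347,195), with about 10 mm of bare bench visible past its left side.

Run:
```python
from h import *
import pickle
m,s=pickle.load(open("w5.pkl","rb"))
c=[(469,75),(645,289),(526,398),(347,195)]
Q=np.array([onz(m,(200+x/2.5,y/2.5),.032) for x,y in c]);print(Q.round(4).tolist())
C=Q.mean(0);print("centre",C,"sides",np.linalg.norm(Q-np.roll(Q,-1,0),axis=1).round(4))
l=(Q[1]-Q[0])+(Q[2]-Q[3]);yl=np.degrees(np.arctan2(l[1],l[0]));w=(Q[2]-Q[1])+(Q[3]-Q[0]);yw=np.degrees(np.arctan2(w[1],w[0]))
print("long yaw",yl,"short yaw",yw)
T=R.from_euler('xyz',s['ee_rot']).as_matrix();tx=np.degrees(np.arctan2(T[1,0],T[0,0]))
for k in(0,180,360,-180): print("turn z units", (yl+k-tx)/30)
print("shift",(C-s['eef_pos'])/.25, "r",np.hypot(*C[:2]),"q",s['q'])
m2,_=pickle.load(open("w1.pkl","rb"))
```

```text
[[0.4263, -0.2781, 0.032], [0.3725, -0.1919, 0.032], [0.4227, -0.1599, 0.032], [0.4767, -0.2463, 0.032]]
centre [ 0.42453859 -0.21905742  0.032     ] sides [0.1016 0.0595 0.1018 0.0596]
long yaw 121.98034918751749 short yaw 32.38338431759865
turn z units 7.450981201080903
turn z units 13.450981201080904
turn z units 19.4509812010809
turn z units 1.4509812010809024
shift [-0.37665062 -0.30191818 -0.87302641] r 0.4777229038550955 q [ 9.46740446e-02  1.17943915e-01 -2.52897980e-01  4.79998777e-04
 -1.20022988e+00 -2.96417559e-01]
```

Request:
apply_moves:
  steps:
    - {"translation": [-0.1,-0.08,0],"rotation": [0,0,0.2]}
    - {"translation": [-0.2,-0.16,0],"rotation": [0,0,0.4]}
    - {"translation": [-0.3,-0.24,0],"rotation": [0,0,0.6]}
    - {"translation": [-0.377,-0.302,0],"rotation": [0,0,0.8]}
    - {"translation": [-0.377,-0.302,0],"rotation": [0,0,0.95]}
    - {"translation": [-0.377,-0.302,-0.1],"rotation": [0,0,0.95]}
    - {"translation": [-0.377,-0.302,-0.2],"rotation": [0,0,0.95]}
    - {"translation": [-0.377,-0.302,-0.3],"rotation": [0,0,0.95]}
    - {"translation": [-0.377,-0.302,-0.4],"rotation": [0,0,0.95]}
    - {"translation": [-0.377,-0.302,-0.4],"rotation": [0,0,0.95]}
  jaw: -1

```text
t: 18.1
eef_pos: [0.4195, -0.2185, 0.1453]
ee_rot: [3.135, 0.004, -1.275]
force: [-0.1, -0.4, 0.1]
width: 0.0619
gripper_force: 0.0
```

Request:
apply_moves:
  steps:
    - {"translation": [0,0,0],"rotation": [0,0,0.2]}
    - {"translation": [0,0,0],"rotation": [0,0,0.4]}
    - {"translation": [0,0,-0.1],"rotation": [0,0,0.5]}
    - {"translation": [0,0,-0.2],"rotation": [0,0,0.5]}
    - {"translation": [0,0,-0.27],"rotation": [0,0,0.5]}
    - {"translation": [0,0,-0.3],"rotation": [0,0,0.5]}
    - {"translation": [0,0,-0.3],"rotation": [0,0,0.5]}
    - {"translation": [0,0,-0.3],"rotation": [0,0,0.5]}
    - {"translation": [0,0,-0.3],"rotation": [0,0,0.5]}
    - {"translation": [0,0,-0.3],"rotation": [0,0,0.5]}

```text
t: 18.93
eef_pos: [0.4236, -0.2193, 0.0759]
ee_rot: [-3.14, -0.002, -1.012]
force: [0.5, -0.1, 0.7]
width: 0.0878
gripper_force: 0.0
```

Run:
```python
from h import *
import pickle
s=get_state();m=camera_model("wrist");I=grab_frame("wrist");print(s['eef_pos'],s['ee_rot'],s['width'])
pickle.dump((m,s),open("w6.pkl","wb"))
cv2.imwrite("pics/w6.png",I)
```

```text
[ 0.42363299 -0.21926699  0.07592865] [-3.13987132e+00 -1.75579535e-03 -1.01216043e+00] 0.08782588577139736
```

View pics/w6.png

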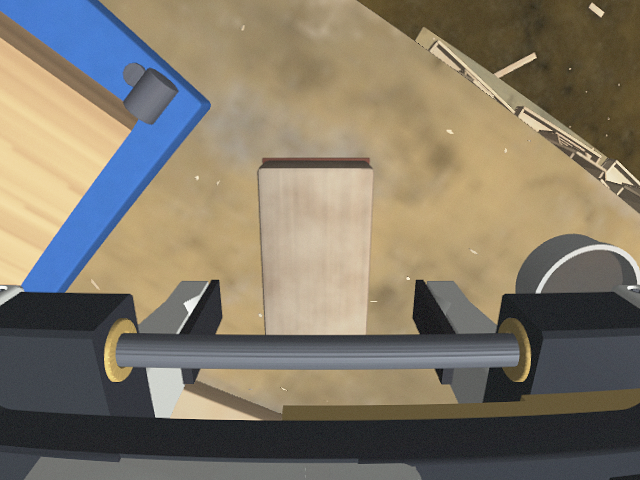

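The block is square and centred between the open fingers (x 258–373). Its far end is at row 168 on top and row 158 at the sole.

Run:
```python
from h import *
import pickle
m,s=pickle.load(open("w6.pkl","rb"));T=R.from_euler('xyz',s['ee_rot']).as_matrix()
for z,p in((0,(263,158)),(0,(369,158)),(.032,(258,168)),(.032,(373,168))): print(z,((onz(m,p,z)-s['eef_pos'])@T*1e3).round(1))
print((.011-s['eef_pos'][2])/.25)
```

```text
0 [ 53.6 -31.6  76.1]
0 [53.6 31.8 76. ]
0.032 [ 52.5 -30.   44.1]
0.032 [52.4 29.9 44. ]
-0.25971459560224097
```

Request:
apply_moves:
  steps:
    - {"translation": [0,0,-0.06],"rotation": [0,0,0]}
    - {"translation": [0,0,-0.12],"rotation": [0,0,0]}
    - {"translation": [0,0,-0.18],"rotation": [0,0,0]}
    - {"translation": [0,0,-0.22],"rotation": [0,0,0]}
    - {"translation": [0,0,-0.245],"rotation": [0,0,0]}
    - {"translation": [0,0,-0.26],"rotation": [0,0,0]}
    - {"translation": [0,0,-0.26],"rotation": [0,0,0]}
    - {"translation": [0,0,-0.26],"rotation": [0,0,0]}
    - {"translation": [0,0,-0.26],"rotation": [0,0,0]}
    - {"translation": [0,0,-0.26],"rotation": [0,0,0]}

```text
t: 19.82
eef_pos: [0.4231, -0.2192, 0.0103]
ee_rot: [-3.141, -0.001, -1.012]
force: [0.4, -0.3, -0.4]
width: 0.0876
gripper_force: 0.0
```

Request:
apply_moves:
  steps:
    - {"translation": [0,0,0],"rotation": [0,0,0]}
    - {"translation": [0,0,0],"rotation": [0,0,0]}
    - {"translation": [0,0,0],"rotation": [0,0,0]}
    - {"translation": [0,0,0],"rotation": [0,0,0]}
    - {"translation": [0,0,0],"rotation": [0,0,0]}
    - {"translation": [0,0,0],"rotation": [0,0,0]}
    - {"translation": [0,0,0],"rotation": [0,0,0]}
    - {"translation": [0,0,0],"rotation": [0,0,0]}
    - {"translation": [0,0,0],"rotation": [0,0,0]}
    - {"translation": [0,0,0],"rotation": [0,0,0]}
  jaw: 1
  newtons: 25

```text
t: 20.65
eef_pos: [0.4228, -0.2191, 0.0097]
ee_rot: [-3.141, -0.0, -1.012]
force: [-0.0, 0.6, 3.4]
width: 0.0641
gripper_force: 25.0
```

Request:
apply_moves:
  steps:
    - {"translation": [0,0,0.1],"rotation": [0,0,0]}
    - {"translation": [0,0,0.2],"rotation": [0,0,0]}
    - {"translation": [0,0,0.32],"rotation": [0,0,0]}
    - {"translation": [0,0,0.44],"rotation": [0,0,0]}
    - {"translation": [0,0,0.56],"rotation": [0,0,-0.15]}
    - {"translation": [0.04,0,0.68],"rotation": [0,0,-0.35]}
    - {"translation": [0.1,0.03,0.74],"rotation": [0,0,-0.55]}
    - {"translation": [0.18,0.06,0.76],"rotation": [0,0,-0.75]}
    - {"translation": [0.24,0.08,0.76],"rotation": [0,0,-0.9]}
    - {"translation": [0.3,0.1,0.76],"rotation": [0,0,-1]}

```text
t: 21.48
eef_pos: [0.4982, -0.1937, 0.1999]
ee_rot: [-3.141, 0.0, -1.541]
force: [-0.0, -0.3, -1.0]
width: 0.0638
gripper_force: 25.0
```

```bash
python3 -c "
from goal import *
goal(.07)"
```

```text
shift [ 0.3829  0.059  -0.2051] turn [-0.056 -0.651 -0.435] now(stage mm) [-67.9 -34.  148.8] pos [ 0.4982 -0.1937  0.1999] F stage [-0.3 -0.3 -0.9] w 0.0638
```

Request:
apply_moves:
  steps:
    - {"translation": [0.1,0.015,0.04],"rotation": [0,-0.1,-0.1]}
    - {"translation": [0.2,0.03,0.04],"rotation": [-0.01,-0.25,-0.2]}
    - {"translation": [0.28,0.045,0.04],"rotation": [-0.02,-0.4,-0.3]}
    - {"translation": [0.34,0.055,0],"rotation": [-0.04,-0.55,-0.4]}
    - {"translation": [0.378,0.059,-0.08],"rotation": [-0.056,-0.651,-0.435]}
    - {"translation": [0.378,0.059,-0.15],"rotation": [-0.056,-0.651,-0.435]}
    - {"translation": [0.378,0.059,-0.205],"rotation": [-0.056,-0.651,-0.435]}
    - {"translation": [0.378,0.059,-0.205],"rotation": [-0.056,-0.651,-0.435]}
    - {"translation": [0.378,0.059,-0.205],"rotation": [-0.056,-0.651,-0.435]}
    - {"translation": [0.378,0.059,-0.205],"rotation": [-0.056,-0.651,-0.435]}

```text
t: 22.32
eef_pos: [0.5926, -0.1795, 0.1491]
ee_rot: [-2.8, -0.002, -1.766]
force: [0.2, 0.3, -0.3]
width: 0.0637
gripper_force: 25.0
```

```bash
python3 -c "
from goal import *
goal(.016,-.001,-.0005)"
```

```text
shift [ 0.0707 -0.011  -0.2073] turn [ 0.004 -0.001 -0.009] now(stage mm) [-0.5 -1.3 70.8] pos [ 0.5926 -0.1795  0.1491] F stage [ 0.   0.3 -0.4] w 0.0637
```

Request:
apply_moves:
  steps:
    - {"translation": [0.012,-0.002,-0.035],"rotation": [0,0,-0.009]}
    - {"translation": [0.024,-0.004,-0.07],"rotation": [0.002,0,-0.009]}
    - {"translation": [0.036,-0.006,-0.105],"rotation": [0.004,0,-0.009]}
    - {"translation": [0.045,-0.007,-0.132],"rotation": [0.004,0,-0.009]}
    - {"translation": [0.053,-0.008,-0.155],"rotation": [0.004,0,-0.009]}
    - {"translation": [0.06,-0.009,-0.175],"rotation": [0.004,0,-0.009]}
    - {"translation": [0.066,-0.01,-0.192],"rotation": [0.004,0,-0.009]}
    - {"translation": [0.071,-0.011,-0.207],"rotation": [0.004,0,-0.009]}
    - {"translation": [0.0745,-0.0115,-0.217],"rotation": [0.004,0,-0.009]}
    - {"translation": [0.0745,-0.0115,-0.217],"rotation": [0.004,0,-0.009]}

```text
t: 23.15
eef_pos: [0.6106, -0.1823, 0.0935]
ee_rot: [-2.801, -0.0, -1.771]
force: [0.3, -0.2, -1.4]
width: 0.0638
gripper_force: 25.0
```

```bash
python3 -c "
from goal import *
goal(.009,-.001,-.0005)"
```

```text
shift [ 0.0081 -0.0016 -0.0113] turn [-0.    -0.004  0.001] now(stage mm) [-2.  -0.5 12.4] pos [ 0.6106 -0.1823  0.0935] F stage [-0.1 -0.1 -1.5] w 0.0638
```

Creep 3.5 mm along the normal, nudging 1 mm up the slope.

Request:
apply_moves:
  steps:
    - {"translation": [0.003,-0.0006,0],"rotation": [0,0,0]}
    - {"translation": [0.0045,-0.0009,-0.002],"rotation": [0,0,0]}
    - {"translation": [0.0051,-0.001,-0.004],"rotation": [0,0,0]}
    - {"translation": [0.0058,-0.0012,-0.006],"rotation": [0,0,0]}
    - {"translation": [0.0065,-0.0013,-0.008],"rotation": [0,0,0]}
    - {"translation": [0.0072,-0.0014,-0.01],"rotation": [0,0,0]}
    - {"translation": [0.0079,-0.0016,-0.0115],"rotation": [0,0,0]}
    - {"translation": [0.0082,-0.0016,-0.0122],"rotation": [0,0,0]}
    - {"translation": [0.0082,-0.0016,-0.0122],"rotation": [0,0,0]}
    - {"translation": [0.0082,-0.0016,-0.0122],"rotation": [0,0,0]}

```text
t: 23.98
eef_pos: [0.6128, -0.1827, 0.091]
ee_rot: [-2.801, -0.0, -1.771]
force: [0.3, 0.5, -0.8]
width: 0.0636
gripper_force: 25.0
```

```bash
python3 -c "
from goal import *
s=goal(.008,-.001,-.0005);print(s['moment'])"
```

```text
shift [ 0.0007 -0.0004 -0.0053] turn [-0.    -0.002  0.001] now(stage mm) [-0.7 -0.4  9.3] pos [ 0.6128 -0.1827  0.091 ] F stage [-0.1  0.6 -0.8] w 0.0636
[0.31084166 1.31999663 0.00446684]
```

Request:
apply_moves:
  steps:
    - {"translation": [0.0003,0,-0.0008],"rotation": [0,0,0]}
    - {"translation": [0.0006,-0.0001,-0.0016],"rotation": [0,0,0]}
    - {"translation": [0.0009,-0.0002,-0.0024],"rotation": [0,0,0]}
    - {"translation": [0.0012,-0.0002,-0.0032],"rotation": [0,0,0]}
    - {"translation": [0.0015,-0.0003,-0.004],"rotation": [0,0,0]}
    - {"translation": [0.0018,-0.0004,-0.005],"rotation": [0,0,0]}
    - {"translation": [0.0021,-0.0004,-0.006],"rotation": [0,0,0]}
    - {"translation": [0.0021,-0.0004,-0.006],"rotation": [0,0,0]}
    - {"translation": [0.0021,-0.0004,-0.006],"rotation": [0,0,0]}
    - {"translation": [0.0021,-0.0004,-0.006],"rotation": [0,0,0]}

```text
t: 24.82
eef_pos: [0.6132, -0.1828, 0.0899]
ee_rot: [-2.8, -0.0, -1.771]
force: [-3.3, 1.3, 6.7]
width: 0.0638
gripper_force: 25.0
```

```bash
python3 -c "
from goal import *
s=goal(.008,-.001,-.0005);print(s['moment'])"
```

```text
shift [-0.001   0.0001 -0.0007] turn [-0.    -0.002  0.001] now(stage mm) [-0.7 -0.5  8.1] pos [ 0.6132 -0.1828  0.0899] F stage [-1.   0.6  7.5] w 0.0638
[0.8467401  2.13624024 0.12221045]
```

Contact is made with about 8 N of push. I'll check that it's flush with a small rocking test about the level axis: normal force should be lowest at the flush angle.

Request:
apply_moves:
  steps:
    - {"translation": [0,0,0],"rotation": [0.001,0.006,0]}
    - {"translation": [0,0,0],"rotation": [0.0025,0.012,0]}
    - {"translation": [0,0,0],"rotation": [0.004,0.018,0]}
    - {"translation": [0,0,0],"rotation": [0.005,0.0245,0]}
    - {"translation": [0,0,0],"rotation": [0.005,0.0245,0]}
    - {"translation": [0,0,0],"rotation": [0.005,0.0245,0]}
    - {"translation": [0,0,0],"rotation": [0.005,0.0245,0]}
    - {"translation": [0,0,0],"rotation": [0.005,0.0245,0]}
    - {"translation": [0,0,0],"rotation": [0.005,0.0245,0]}
    - {"translation": [0,0,0],"rotation": [0.005,0.0245,0]}

```text
t: 25.65
eef_pos: [0.6134, -0.1828, 0.0899]
ee_rot: [-2.814, 0.0, -1.771]
force: [-5.4, 0.9, 5.7]
width: 0.0637
gripper_force: 25.0
```

```bash
cat > rd.py <<'E'
from goal import *
s=goal(.008,-.001,-.0005);print("M stage",(s['moment']@np.c_[SX,SY,SN]).round(3))
for _ in range(3): # readings renew with each camera call
    grab_frame("side");s=get_state();print((s['force']@np.c_[SX,SY,SN]).round(1),(s['moment']@np.c_[SX,SY,SN]).round(2))
E
python3 rd.py
```

```text
shift [-0.0018  0.     -0.0006] turn [-0.005 -0.026  0.001] now(stage mm) [-0.5 -0.4  8. ] pos [ 0.6134 -0.1828  0.0899] F stage [-3.2 -0.2  7.2] w 0.0637
M stage [0.198 1.909 0.023]
[-3.3  0.9  8.3] [0.14 1.92 0.  ]
[-2.4  0.8  6.4] [0.22 1.95 0.01]
[-2.   0.9  7.2] [0.08 1.88 0.  ]
```

Request:
apply_moves:
  steps:
    - {"translation": [0,0,0],"rotation": [-0.002,-0.01,0]}
    - {"translation": [0,0,0],"rotation": [-0.004,-0.02,0]}
    - {"translation": [0,0,0],"rotation": [-0.006,-0.03,0]}
    - {"translation": [0,0,0],"rotation": [-0.008,-0.04,0]}
    - {"translation": [0,0,0],"rotation": [-0.01,-0.049,0]}
    - {"translation": [0,0,0],"rotation": [-0.01,-0.049,0]}
    - {"translation": [0,0,0],"rotation": [-0.01,-0.049,0]}
    - {"translation": [0,0,0],"rotation": [-0.01,-0.049,0]}
    - {"translation": [0,0,0],"rotation": [-0.01,-0.049,0]}
    - {"translation": [0,0,0],"rotation": [-0.01,-0.049,0]}

```text
t: 26.63
eef_pos: [0.6131, -0.1828, 0.0902]
ee_rot: [-2.787, -0.0, -1.771]
force: [-8.0, 2.5, 12.0]
width: 0.0639
gripper_force: 25.0
```

```bash
python3 rd.py
```

```text
shift [-0.0008 -0.     -0.0021] turn [0.005 0.023 0.001] now(stage mm) [-0.6 -0.5  8.4] pos [ 0.6131 -0.1828  0.0902] F stage [-3.9  0.9 14.1] w 0.0639
M stage [ 0.641  3.088 -0.035]
[-4.3  1.8 13.7] [ 0.64  3.14 -0.  ]
[-3.8  0.4 13.4] [0.65 3.15 0.  ]
[-3.2  1.2 14.4] [ 0.69  3.06 -0.  ]
```

Request:
apply_moves:
  steps:
    - {"translation": [0,0,0],"rotation": [0.001,0.006,0]}
    - {"translation": [0,0,0],"rotation": [0.0025,0.012,0]}
    - {"translation": [0,0,0],"rotation": [0.004,0.018,0]}
    - {"translation": [0,0,0],"rotation": [0.005,0.0245,0]}
    - {"translation": [0,0,0],"rotation": [0.005,0.0245,0]}
    - {"translation": [0,0,0],"rotation": [0.005,0.0245,0]}
    - {"translation": [0,0,0],"rotation": [0.005,0.0245,0]}
    - {"translation": [0,0,0],"rotation": [0.005,0.0245,0]}
    - {"translation": [0,0,0],"rotation": [0.005,0.0245,0]}
    - {"translation": [0,0,0],"rotation": [0.005,0.0245,0]}

```text
t: 27.62
eef_pos: [0.6133, -0.1828, 0.0899]
ee_rot: [-2.8, -0.0, -1.771]
force: [-4.5, 1.9, 8.1]
width: 0.0639
gripper_force: 25.0
```

```bash
python3 rd.py
```

```text
shift [-0.0015  0.0002 -0.0007] turn [-0.    -0.001  0.001] now(stage mm) [-0.6 -0.5  8.1] pos [ 0.6133 -0.1828  0.0899] F stage [-1.8  0.9  9.2] w 0.0639
M stage [ 0.297  2.281 -0.024]
[-2.3  0.7  7.9] [ 0.21  2.25 -0.02]
[-2.7 -0.1  9.1] [ 0.28  2.33 -0.07]
[-1.9  0.8  8.3] [ 0.17  2.29 -0.1 ]
```

Flush lies about 0.45° towards less tilt: the force and moment data agree, and they match the tilt implied by the hinge height. I'll apply that.

Request:
apply_moves:
  steps:
    - {"translation": [0,0,0],"rotation": [0.001,0.005,0]}
    - {"translation": [0,0,0],"rotation": [0.002,0.01,0]}
    - {"translation": [-0.0004,0,0],"rotation": [0.003,0.0147,0]}
    - {"translation": [-0.0004,0,-0.0006],"rotation": [0.003,0.0147,0]}
    - {"translation": [-0.0004,0,-0.0006],"rotation": [0.003,0.0147,0]}
    - {"translation": [-0.0004,0,-0.0006],"rotation": [0.003,0.0147,0]}
    - {"translation": [-0.0004,0,-0.0006],"rotation": [0.003,0.0147,0]}
    - {"translation": [-0.0004,0,-0.0006],"rotation": [0.003,0.0147,0]}
    - {"translation": [-0.0004,0,-0.0006],"rotation": [0.003,0.0147,0]}
    - {"translation": [-0.0004,0,-0.0006],"rotation": [0.003,0.0147,0]}

```text
t: 28.6
eef_pos: [0.6135, -0.1828, 0.0898]
ee_rot: [-2.808, -0.0, -1.771]
force: [-2.6, 0.6, 5.8]
width: 0.0641
gripper_force: 25.0
```

```bash
python3 rd.py
python3 - <<'E'
from h import *
# stage/bystanders unmoved? compare fixed views against the first frames
for n,(x,y,w,h) in {"scene":(290,140,120,70),"side":(300,150,120,90)}.items():
    a=cv2.imread(f"pics/{n}0.png");b=grab_frame(n)
    d=cv2.absdiff(a,b).max(2)
    print(n,"pine/left part changed px",int((d[140:300,180:290]>40).sum()),"cheek+base changed",int((d[y+40:y+h,x:x+35]>40).sum()))
E
```

```text
shift [-0.0023  0.0002 -0.0003] turn [-0.003 -0.015  0.001] now(stage mm) [-0.5 -0.4  7.9] pos [ 0.6135 -0.1828  0.0898] F stage [-0.6  0.1  6.4] w 0.0641
M stage [-0.082  1.816 -0.005]
[-1.   0.2  6.6] [-0.06  1.75  0.04]
[-1.5 -0.2  6.5] [-0.08  1.75  0.02]
[-2.1 -0.4  7. ] [-0.05  1.82  0.02]
scene pine/left part changed px 0 cheek+base changed 0
side pine/left part changed px 3 cheek+base changed 0
```

The push is steady at about 6.6 N, the centre of pressure is near the block's middle, and the surroundings are unchanged.

```bash
python3 -c "
from station import *
print(job_done())"
```

```text
the job is handed in; nothing more can be done
None
```

The job is handed in: the insert is pressed home in the recess, and the sanding block is held flush and centred over it with a steady push of about 6.6 N; I judged flushness from force readings, not a final picture.

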